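Load the truing spindle with two bone spacers

ROBOT

A 6-joint arm with a two-finger parallel gripper is mounted at the origin on the work surface. World frame = base frame: x ahead of the robot, y to its left, z up, the work surface at z = 0. Lengths are in mm, angles in degrees, forces in N, time in s.
With the tool pointing down it reaches from about 350 to 925 mm from the base axis. Payload 6.4 kg.
Tool frame: the origin (TCP) lies at the very end of the fingers, on their centre line; the grasp point (between the pads) lies 19 mm behind it (arm.grasp_offset is the distance from the TCP to the grasp point, in mm); z points along the fingers, y is the line along which they close (so a half turn about z gives the same grasp; the last joint's range is limited). The gripper opens to 85 mm and grips with 20 to 120 N. Pads are 22 mm wide; open, the fingers measure 114 mm over their backs; the gripper's body (76 mm by 85 mm) begins 54 mm behind the grasp point. The pads swing forward as they close: fully open they stand 13 mm farther back than shut.
Start: joints at [61.473, 14.043, 89.255, -0, 76.702, -9.975], TCP at [206.809, 616.234, 231.29] pointing down, gripper open.
Joint ranges: [-179.41, 179.41], [-58.25, 129.5], [7.25, 145.43], [-54.29, 234.29], [11.92, 165.04], [-157.13, 157.13]. Speed limits (degrees/s): [147.25, 147.25, 180, 180, 180, 180].

INTERFACE

Orientations are given as a 3x3 rotation matrix whose columns are the frame's x, y, z axes.
In Python, from plant import readout, imaging, job, arm gives the robot as it stands. The module is installed in compiled form; this text tells all that it offers.
- The arm moves only by the shell command python3 -m inch 'ROWS' [FORCE]. ROWS is JSON, a list of rows, each an object with "translation": the shift along the tool's x, y, z in m, a list of three; "twist": the turn about the tool's z in degrees; "jaw": the finger opening in m, from 0 to 0.0854. A call has 1 to 12 rows; each row shifts and turns the commanded pose from where the row before left it, along the tool's axes as they then stand; what a row does not reach is not made up. A row lasts 1/10 s, in which the tool goes at most 50 mm and 8.59 degrees, less where a joint would pass 70% of its speed; a pose out of reach is approached as far as the arm can. A call is refused whole if a number of a shift passes 0.05 or a number of a turn 8.59, either way. A call with a gripper value outside its range is refused whole. The fingers move at their own pace and stop on an object; FORCE is the grip in N (left out, the last holds). Time passes only in rows, so rows that do not move let the fingers close. It gives the time, the measured TCP pose, the force, the opening and the grip force at its end, in the units of the state.
- readout.state(): the state, without advancing time (a new reading comes with each control period).
- imaging.grab_frame(name): name is "scene" or "top" or "wrist"; returns a dict with "pixels" (400x640x3 uint8, blue, green, red), "z_map" (400x640 float32, mm along the optical axis (not along the pixel's ray), 0 where there is no reading), "fx", "fy", "cx", "cy" (pixels), "dist" ([k1, k2, p1, p2, k3] as OpenCV has them; the pictures are not rectified), "R" (3x3) and "t" (3): a world point X has camera coordinates R X + t; the wrist camera has in their place "hand_eye" (4x4, takes a point from camera to tool coordinates, whose origin is the TCP and whose axes are the flange's). Camera axes: x right, y down, z forward; pixel columns grow to the right and rows downward; lengths in mm; the calibration is good to about 2 mm. A picture is of the moment at which its call begins: read the wrist's pose just before it.
- job.sign_off(): hands the job in; it is judged then, once.
The state is a dict: "t": time; "qpos": joint angles; "joint_velocities": joint speeds; "joint_efforts": joint torques, N m; "ee_pos": TCP position; "orientation": TCP orientation; "contact_force": force on the tool from outside, world axes, zero at the start; "moment": the same for the moment, N m; "gripper_width": finger opening in mm; "gripper_force": force on a finger pad.
Only numpy, scipy, OpenCV 4.12 (cv2) and the standard library are available. Lean on these libraries where they do the work, as an engineer would, in place of code of your own. Each camera call takes 0.05 s, during which the arm holds its last target. There are 200 camera calls.

TASK

Thread the two bored bone spacers onto the upright steel spindle clamped in the bench vise, the wide one first and the narrow one on top of it, and press the stack down until the stiff brass collar under it is fully home on the vise jaws. Feel for the spindle and press gently (keep well under 40 N on the vise, the spindle and what is on it), let go, and leave the dice, the drill bit, the checker and the solid blank lying where they are.

Things in the scene. Friction and masses are not known exactly. Their poses are not given: they have to be found in the camera images.
- vise: Small black iron bench vise bolted to the bench, base 110 x 130 mm. Origin: centre of its underside. Its x runs along the jaw line, y across the jaws (screw and handle at -y), z up. Jaws 80 mm long (x), 62 mm over both (y), flat tops at z = 85 mm. In what follows heights are in this frame.
- jaw_mid (a point): Middle of the jaw gap at the height of the jaw tops (x 0, y 0, z 85 mm of the vise). The upright steel spindle, 10 mm diameter, is clamped rigidly at y = 0 but anywhere from x = -14 to +14 mm along the jaws: not measured, feel or look for it. Tip at z = 157 mm, its top 8 mm tapering to a 6 mm flat. Bare from z = 111 to 149 mm; it may be touched there from the side.
- home (a point): Point 12 mm above jaw_mid (z = 97 mm): height of the collar's top when home. The brass collar on the spindle is a disc 44 mm diameter, 12 mm thick; at the start its underside is 8 to 14 mm above the jaw tops (not measured). It slides down under about 8 N, stays where left, and stops hard when its underside meets the jaw tops.
- wide_spacer: Wide bone spacer, a flat ring lying on the bench: outer diameter 50 mm, through bore 13 mm, 18 mm high, about 60 g. Origin: centre of its underside, z along the bore (up).
- narrow_spacer: Narrow bone spacer, a ring lying on the bench: outer diameter 34 mm, through bore 13 mm, 18 mm high, about 30 g. Origin: centre of its underside, z along the bore (up).
- checker: Bystander: round rosewood checker without a hole, 40 mm diameter, 10 mm high. Origin: centre of its underside.
- bone_blank: Bystander: solid round bone blank without a hole, 42 mm diameter, 18 mm high. Origin: centre of its underside.
- die1: Bystander: bone die, 16 mm cube. Origin: centre of its underside.
- die2: Bystander: bone die, 16 mm cube. Origin: centre of its underside.
- die3: Bystander: bone die, 16 mm cube. Origin: centre of its underside.
- drill_bit: Bystander: brass pip drill bit lying on the bench, 85 mm long along its x, up to 14 mm wide, 8 mm high. Origin: on the bench under its middle.
Things that resemble listed ones, but are neither listed nor needed, are in the scene too. Leave any orange look-alike of the wide_spacer alone. Several things look just like the vise: the one meant starts farthest to the robot's left.

How it is judged:
By the outcome, as a careful person would: the job done as asked, in the order asked, and still so for the second after the job is handed in, with the robot touching nothing.
It also fails if it takes over 69 s, if anything falls off the work surface, if the arm or the gripper's body presses on something with over 40 N, if the wrist force passes 120 N, or if a joint passes its speed limit or range.

## Working session

There is one attempt and no reset: what is moved stays moved. The work goes in short steps, Python scripts to look and compute and a shell command to move; the robot and the scene stay as the last step left them, time stands still between calls to the robot, and variables do not carry over. Pictures are saved under pics/ and viewed, at most 10 in all, crops included, and the job is handed in when it is done.

```bash
mkdir -p pics; cat > h.py <<'E'
import numpy as np, cv2
from plant import readout, imaging, job, arm
def grab(n):
    s=readout.state(); f=imaging.grab_frame(n); f['s']=s
    np.savez(f'{n}.npz',**{k:np.array(v) for k,v in f.items() if k!='s'},ee=s['ee_pos'],ori=s['orientation'])
    return f
def cloud(f,ee=None,ori=None):
    K=np.array([[f['fx'],0,f['cx']],[0,f['fy'],f['cy']],[0,0,1.]]); z=np.asarray(f['z_map'],float); h,w=z.shape
    uv=np.stack(np.meshgrid(np.arange(w),np.arange(h)),-1).reshape(-1,1,2).astype(float)
    n=cv2.undistortPoints(uv,K,np.array(f['dist'],float)).reshape(h,w,2)
    P=np.dstack([n*z[...,None],z])
    if 'hand_eye' in f:
        s=f.get('s'); ee=s['ee_pos'] if ee is None else ee; ori=s['orientation'] if ori is None else ori
        H=np.array(f['hand_eye']); P=P@H[:3,:3].T+H[:3,3]; P=P@np.array(ori).T+np.array(ee)
    else: P=(P-np.array(f['t']))@np.array(f['R'])
    P[z==0]=np.nan
    return P
E
python3 - <<'E'
from h import *
s=readout.state(); print({k:np.round(v,2).tolist() for k,v in s.items()}, arm.grasp_offset)
a=grab('top'); b=grab('scene')
cv2.imwrite('pics/top.png',a['pixels']); cv2.imwrite('pics/scene.png',b['pixels'])
P=cloud(a); print(P[200,320],P[40,40],P[360,600],P[40,600],P[360,40])
E
```

```text
{'t': 0.0, 'qpos': [61.47, 14.08, 89.33, -0.0, 76.7, -9.97], 'joint_velocities': [-0.03, -0.06, -0.12, 0.01, -0.01, -0.05], 'joint_efforts': [-0.0, -42.95, -32.61, -0.0, 0.01, 0.0], 'ee_pos': [206.55, 615.7, 230.16], 'orientation': [[-0.95, 0.32, -0.0], [0.32, 0.95, -0.0], [0.0, -0.0, -1.0]], 'contact_force': [0.56, 0.3, 0.05], 'moment': [0.04, 0.0, 0.01], 'gripper_force': 0.0, 'gripper_width': 85.97} 18.700000000000003
[518.27152303 -56.42706759  -1.58524383] [916.00085072 648.02806719  -1.85812203] [ 1.87502770e+02 -6.39273601e+02 -3.50243050e-01] [ 1473.63641173 -1360.56158949  -747.76436229] [173.5540397  511.31674791   3.92130602]
```

View pics/top.png

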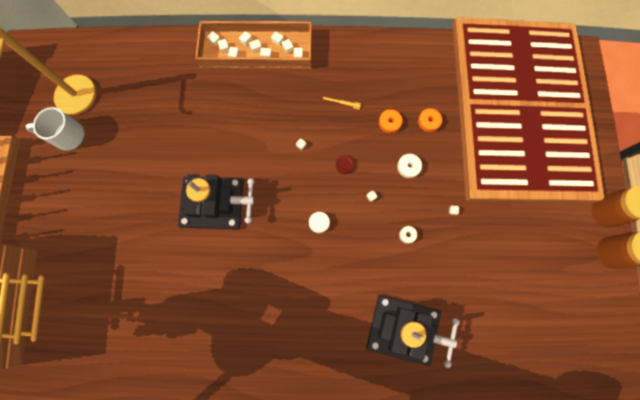

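View pics/scene.png

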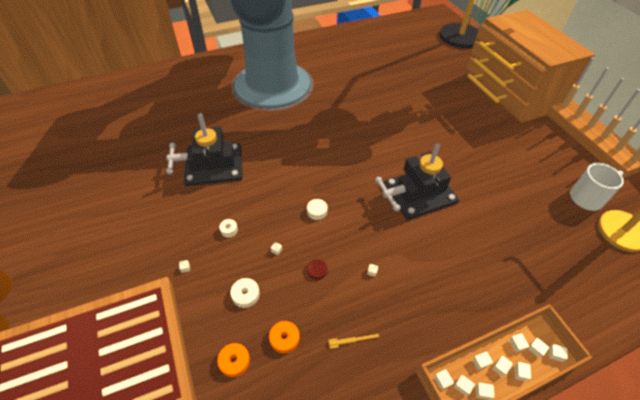

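The top view shows the target vise (leftmost) at about (212,200) with its spindle near (198,187). The wide white ring is at (410,166), the narrow ring at (408,235) and the solid blank at (319,222). The second vise at (405,330) and the orange rings are decoys.

```bash
python3 - <<'E'
from h import *
for n in ('top','scene'):
    f=dict(np.load(n+'.npz')); P=cloud(f); Z=P[...,2]; X=P[...,0];Y=P[...,1]
    print(n)
    px=f['pixels'].astype(int); white=(px.min(-1)>110)
    for nm,c in dict(wide=(410,166) if n=='top' else (245,293),narrow=(408,235) if n=='top' else (228,228)).items():
        w=np.zeros(Z.shape,bool); w[c[1]-18:c[1]+19,c[0]-18:c[0]+19]=1
        m=w&(Z>13)&(Z<24)
        q=P[m]; (cx,cy),r=cv2.minEnclosingCircle(q[:,:2].astype(np.float32)); print(nm,m.sum(),cx,cy,r,np.median(q[:,2]))
    sl=(slice(165,235),slice(170,260)) if n=='top' else (slice(140,225),slice(375,460))
    q=P[sl].reshape(-1,3); q=q[~np.isnan(q[:,2])]
    for lo,hi in ((60,80),(80,90),(90,100),(100,113),(113,130),(130,150),(150,165)):
        a=q[(q[:,2]>lo)&(q[:,2]<hi)]
        if len(a)>2: print(lo,hi,len(a),a.mean(0).round(1),a.min(0).round(1),a.max(0).round(1),cv2.minAreaRect(a[:,:2].astype(np.float32)))
    b=q[(q[:,2]>8)&(q[:,2]<200)]
    b=q[(q[:,2]>5)&(q[:,2]<35)]
    print('base',cv2.minAreaRect(b[:,:2].astype(np.float32)))
f=dict(np.load('top.npz')); im=cv2.resize(f['pixels'][160:250,165:270],None,fx=6,fy=6,interpolation=cv2.INTER_CUBIC); cv2.imwrite('pics/v1.png',im)
E
```

```text
top
wide 371 593.9240112304688 -247.26934814453125 25.146116256713867 17.156166932327494
narrow 188 445.68914794921875 -239.16114807128906 17.16640853881836 17.333906796349865
60 80 202 [494.  160.1  70.4] [468.1 143.1  60.1] [547.  203.7  79.8] ((507.6272277832031, 173.03067016601562), (59.11459732055664, 78.99853515625), 88.30304718017578)
80 90 773 [503.  171.3  84.7] [468.6 143.6  80. ] [547.  207.   88.7] ((507.91131591796875, 175.37429809570312), (62.812400817871094, 78.60906982421875), 89.08439636230469)
90 100 20 [500.9 161.8  97.2] [491.5 154.1  93.9] [520.7 177.1  99.8] ((503.37237548828125, 162.1486053466797), (9.833282470703125, 36.20864486694336), 52.58958435058594)
100 113 333 [511.  172.9 105.3] [491.5 153.7 100.2] [533.  195.3 112.5] ((512.4024047851562, 175.06092834472656), (41.459129333496094, 40.74525451660156), 54.49643325805664)
113 130 19 [511.  171.6 121.3] [508.4 169.1 113.1] [516.4 175.6 129.9] ((511.605712890625, 171.71218872070312), (3.4245262145996094, 9.181045532226562), 58.64313888549805)
130 150 21 [510.5 171.6 140.1] [507.5 169.2 130.7] [513.7 177.5 14
[... 1159 characters left out ...]
00903320312), (43.52754211425781, 42.32258987426758), 54.439151763916016)
113 130 32 [514.1 171.3 121.2] [507.7 167.9 113.5] [517.6 176.  129.3] ((513.2954711914062, 171.29234313964844), (9.635091781616211, 5.532473564147949), 29.612571716308594)
130 150 42 [514.2 171.7 140.4] [507.9 168.3 130.8] [517.3 178.8 150. ] ((514.1013793945312, 172.26443481445312), (9.961856842041016, 8.464899063110352), 50.94081115722656)
150 165 18 [513.4 172.9 153.3] [509.7 169.3 150.3] [517.3 178.7 157.3] ((513.7189331054688, 173.27786254882812), (9.540276527404785, 6.8570075035095215), 76.17597198486328)
base ((508.58526611328125, 159.99668884277344), (159.42681884765625, 110.06827545166016), 88.78009033203125)
```

View pics/v1.png

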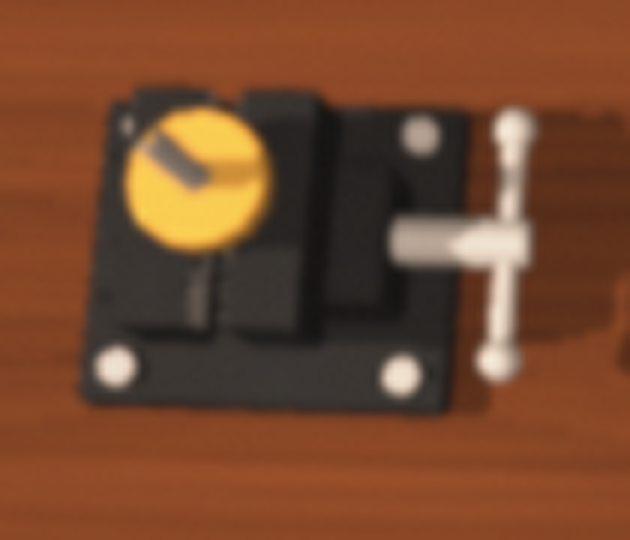

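```bash
python3 -m inch '[{"translation":[0,0,-0.01],"twist":-6.2,"jaw":0.085},{"translation":[0,0,-0.01],"twist":-6.2,"jaw":0.085},{"translation":[0,0,-0.01],"twist":-6.2,"jaw":0.085},{"translation":[0,0,-0.01],"twist":0,"jaw":0.085}]'; python3 -c "
from h import *
print(np.round(readout.state()['orientation'],3)); print(np.round(imaging.grab_frame('wrist')['hand_eye'],3))"
```

```text
t: 0.5
ee_pos: [206.7, 616.0, 271.1]
orientation: [[-1.0, -0.001, -0.001], [-0.001, 1.0, -0.001], [0.001, -0.001, -1.0]]
contact_force: [-0.4, 0.1, 0.6]
gripper_width: 84.8
gripper_force: 0.0
[[-1.    -0.001 -0.001]
 [-0.001  1.    -0.001]
 [ 0.001 -0.001 -1.   ]]
[[ 1.0000e-03 -9.6500e-01 -2.6200e-01  6.6289e+01]
 [ 1.0000e+00  1.0000e-03  1.0000e-03  1.3200e-01]
 [-1.0000e-03 -2.6200e-01  9.6500e-01 -1.4219e+02]
 [ 0.0000e+00  0.0000e+00  0.0000e+00  1.0000e+00]]
```

```bash
python3 -m inch '[{"translation":[-0.014,-0.02,0],"twist":0,"jaw":0.085},{"translation":[-0.028,-0.04,0],"twist":0,"jaw":0.085},{"translation":[-0.028,-0.04,0],"twist":0,"jaw":0.085},{"translation":[-0.028,-0.04,0],"twist":0,"jaw":0.085},{"translation":[-0.028,-0.04,0],"twist":0,"jaw":0.085},{"translation":[-0.028,-0.04,0],"twist":0,"jaw":0.085},{"translation":[-0.028,-0.04,0],"twist":0,"jaw":0.085},{"translation":[-0.028,-0.04,0],"twist":0,"jaw":0.085},{"translation":[-0.028,-0.04,0],"twist":0,"jaw":0.085},{"translation":[-0.028,-0.04,0],"twist":0,"jaw":0.085},{"translation":[-0.028,-0.04,0],"twist":0,"jaw":0.085},{"translation":[-0.014,-0.02,0],"twist":0,"jaw":0.085}]'
```

```text
t: 1.75
ee_pos: [516.7, 173.4, 271.1]
orientation: [[-1.0, 0.005, 0.0], [0.005, 1.0, -0.001], [-0.0, -0.001, -1.0]]
contact_force: [-0.7, -0.3, -0.4]
gripper_width: 85.3
gripper_force: 0.0
```

```bash
python3 - <<'E'
from h import *
f=grab('wrist'); P=cloud(f); q=P.reshape(-1,3); q=q[~np.isnan(q[:,2])]
q=q[(abs(q[:,0]-510)<60)&(abs(q[:,1]-175)<60)]
for lo,hi in ((83,88),(100,113),(113,120),(120,130),(130,140),(140,149),(150,155),(155,162)):
    a=q[(q[:,2]>lo)&(q[:,2]<hi)]
    if len(a)>2: print(lo,hi,len(a),a.mean(0).round(1),a.min(0).round(1),a.max(0).round(1),np.round(np.percentile(a[:,:2],[5,95],axis=0),1).tolist(), [np.round(v,1).tolist() if np.ndim(v) else round(v,1) for v in cv2.minEnclosingCircle(a[:,:2].astype(np.float32))])
cv2.imwrite('pics/w1.png',f['pixels'])
E
```

```text
83 88 3076 [502.4 175.4  84.5] [467.4 144.3  83. ] [547.6 206.8  87.2] [[470.2, 146.8], [543.8, 204.2]] [[507.2, 175.9], 49.1]
100 113 1677 [510.5 175.5 105. ] [489.8 153.8 100. ] [532.9 196.7 112.9] [[493.6, 157.7], [529.0, 193.1]] [[511.8, 175.6], 21.9]
113 120 19 [508.  175.4 116.2] [506.9 171.  113.2] [511.5 180.4 119.2] [[507.0, 171.8], [510.1, 179.6]] [[510.8, 175.7], 4.8]
120 130 26 [507.9 175.5 125.2] [506.7 171.  120.5] [510.9 180.2 130. ] [[506.9, 171.3], [509.9, 179.4]] [[510.4, 175.6], 4.6]
130 140 27 [507.9 175.6 134.7] [506.8 171.1 130.8] [510.5 180.1 139.9] [[506.9, 171.4], [509.9, 179.8]] [[509.9, 175.6], 4.5]
140 149 34 [508.  175.2 144.9] [506.8 170.5 140.2] [511.7 179.8 148.5] [[506.8, 171.2], [509.5, 179.3]] [[510.7, 175.2], 4.8]
150 155 53 [510.1 175.6 152.5] [507.1 171.3 150.1] [515.1 179.7 155. ] [[507.8, 171.3], [513.9, 179.7]] [[511.5, 175.5], 4.6]
155 162 9 [509.3 175.7 156.1] [508.7 172.8 155.1] [510.5 178.1 157.3] [[508.7, 173.1], [510.3, 178.1]] [[510.1, 175.4], 2.6]
```

View pics/w1.png

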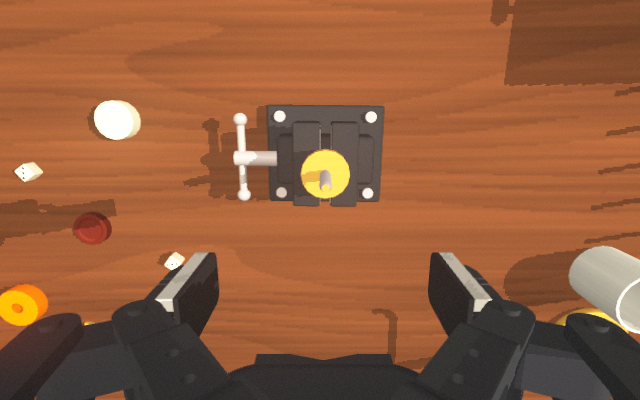

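The wrist view shows the spindle and collar at (325,175). The depth fit puts the spindle axis at (511.8, 175.5), and the tip height of 157 and collar radius of 21.9 both agree with the given sizes. Next I go to the wide ring.

```bash
python3 -m inch '[{"translation":[-0.004,-0.02,0],"twist":0,"jaw":0.085},{"translation":[-0.008,-0.042,0],"twist":0,"jaw":0.085},{"translation":[-0.008,-0.042,0],"twist":0,"jaw":0.085},{"translation":[-0.008,-0.042,0.005],"twist":0,"jaw":0.085},{"translation":[-0.008,-0.042,0.02],"twist":0,"jaw":0.085},{"translation":[-0.008,-0.042,0.02],"twist":0,"jaw":0.085},{"translation":[-0.008,-0.042,0.02],"twist":0,"jaw":0.085},{"translation":[-0.008,-0.042,0.02],"twist":0,"jaw":0.085},{"translation":[-0.008,-0.042,0.02],"twist":0,"jaw":0.085},{"translation":[-0.006,-0.042,0.01],"twist":0,"jaw":0.085},{"translation":[-0.004,-0.02,0.005],"twist":0,"jaw":0.085},{"translation":[0,0,0],"twist":0,"jaw":0.085}]'
cat > ring.py <<'E'
from h import *
import sys
def ring(P,c,z0,rmax,tol=2.5):
    # top face of ring at height z0 near c: fit bore & outer circle
    d=np.hypot(P[...,0]-c[0],P[...,1]-c[1]); m=(abs(P[...,2]-z0)<tol)&(d<rmax*1.6)
    q=P[m]; print('n',len(q),'z',np.median(q[:,2]).round(2))
    from scipy.optimize import least_squares
    for it in range(3):
        a=np.arctan2(q[:,1]-c[1],q[:,0]-c[0]); r=np.hypot(q[:,0]-c[0],q[:,1]-c[1]); k=(a//(np.pi/18)).astype(int)
        o=np.array([q[k==j][np.argmax(r[k==j])] for j in np.unique(k)])
        i=np.array([q[k==j][np.argmin(r[k==j])] for j in np.unique(k)])
        fit=lambda e:least_squares(lambda p:np.hypot(e[:,0]-p[0],e[:,1]-p[1])-p[2],[*c,10],loss='soft_l1').x
        fo,fi=fit(o),fit(i); c=fo[:2]
    print('outer',fo.round(1),'bore',fi.round(1)); return fo,fi
E
python3 - <<'E'
from ring import *
f=grab('wrist'); P=cloud(f); ring(P,(594.5,-247.5),17.3,25); print(np.round(f['s']['ee_pos'],1),np.round(f['s']['orientation'],4).tolist())
E
```

```text
t: 3.0
ee_pos: [593.2, -243.1, 150.2]
orientation: [[-1.0, 0.003, -0.001], [0.003, 1.0, 0.001], [0.001, 0.001, -1.0]]
contact_force: [-0.3, 0.9, -0.4]
gripper_width: 85.1
gripper_force: 0.0
n 2688 z 17.49
outer [ 594.1 -247.6   24.6] bore [ 594.  -247.7    6.7]
[ 593.2 -243.1  150.2] [[-1.0, 0.0033, -0.0012], [0.0033, 1.0, 0.0008], [0.0012, 0.0008, -1.0]]
```

```bash
python3 -m inch '[{"translation":[-0.001,-0.0045,0.01],"twist":-0.2,"jaw":0.085},{"translation":[0,0,0.03],"twist":0,"jaw":0.085},{"translation":[0,0,0.035],"twist":0,"jaw":0.085},{"translation":[0,0,0.03],"twist":0,"jaw":0.085},{"translation":[0,0,0.02],"twist":0,"jaw":0.085},{"translation":[0,0,0.013],"twist":0,"jaw":0.085},{"translation":[0,0,0.01],"twist":0,"jaw":0.075},{"translation":[0,0,0],"twist":0,"jaw":0.065},{"translation":[0,0,0],"twist":0,"jaw":0.055},{"translation":[0,0,0],"twist":0,"jaw":0.04},{"translation":[0,0,0],"twist":0,"jaw":0.04},{"translation":[0,0,0],"twist":0,"jaw":0.04}]' 30
```

```text
t: 4.25
ee_pos: [595.7, -246.6, 5.0]
orientation: [[-1.0, -0.004, 0.003], [-0.004, 1.0, -0.001], [-0.003, -0.001, -1.0]]
contact_force: [0.3, 1.2, 5.9]
gripper_width: 48.1
gripper_force: 31.6
```

```bash
python3 -m inch '[{"translation":[0,0,-0.005],"twist":0,"jaw":0.04},{"translation":[0,0,-0.015],"twist":0,"jaw":0.04},{"translation":[0,0,-0.03],"twist":0,"jaw":0.04},{"translation":[0,0,-0.04],"twist":0,"jaw":0.04},{"translation":[0,0,-0.04],"twist":0,"jaw":0.04},{"translation":[0,0,-0.04],"twist":0,"jaw":0.04},{"translation":[0,0,-0.03],"twist":0,"jaw":0.04},{"translation":[0,0,-0.01],"twist":0,"jaw":0.04},{"translation":[0,0,0],"twist":0,"jaw":0.04}]' 40
python3 - <<'E'
from ring import *
f=grab('wrist'); P=cloud(f); s=f['s']; e=np.array(s['ee_pos']); print(e.round(1),np.round(s['orientation'],4).tolist())
b=P[(abs(P[...,0]-e[0])<8)&(abs(P[...,1]-e[1])<15)&(P[...,2]>e[2]-15)&(P[...,2]<e[2]+30)]; print(np.median(b[:,2]),len(b))
ring(P,e[:2],np.median(b[:,2]),22); cv2.imwrite('pics/w2.png',f['pixels'])
E
```

```text
t: 5.15
ee_pos: [595.1, -246.3, 215.3]
orientation: [[-1.0, -0.004, 0.003], [-0.004, 1.0, -0.002], [-0.003, -0.002, -1.0]]
contact_force: [0.5, -0.1, -0.4]
gripper_width: 47.8
gripper_force: 41.3
[ 595.1 -246.3  215.3] [[-1.0, -0.0043, 0.0029], [-0.0043, 1.0, -0.0019], [-0.0029, -0.0019, -1.0]]
227.39946471748507 2435
n 10353 z 227.61
outer [ 593.9 -245.9   25.1] bore [ 593.7 -245.9    6.5]
```

View pics/w2.png

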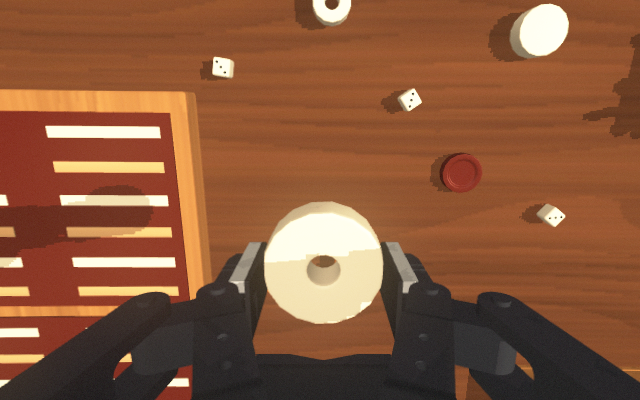

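The held ring's bore is seen at (323,268). The ring is level, and its bore is offset (-1.3, +0.4) from the TCP. I carry it over the spindle.

```bash
python3 -m inch '[{"translation":[0.003,0.015,0],"twist":0,"jaw":0.04},{"translation":[0.006,0.03,0],"twist":0,"jaw":0.04},{"translation":[0.008,0.042,0],"twist":0,"jaw":0.04},{"translation":[0.008,0.042,0],"twist":0,"jaw":0.04},{"translation":[0.008,0.042,0],"twist":0,"jaw":0.04},{"translation":[0.008,0.042,0],"twist":0,"jaw":0.04},{"translation":[0.008,0.042,0],"twist":0,"jaw":0.04},{"translation":[0.008,0.042,0],"twist":0,"jaw":0.04},{"translation":[0.008,0.042,0],"twist":0,"jaw":0.04},{"translation":[0.008,0.042,0],"twist":0,"jaw":0.04},{"translation":[0.006,0.03,0],"twist":0,"jaw":0.04},{"translation":[0.0013,0.01,0],"twist":0,"jaw":0.04}]'
cat > held.py <<'E'
from ring import *
def held(rm=22):
    f=grab('wrist'); P=cloud(f); s=f['s']; e=np.array(s['ee_pos']); print('t',s['t'],'ee',e.round(1),np.round(s['orientation'],4).tolist(),np.round(s['contact_force'],1))
    b=P[(abs(P[...,0]-e[0])<8)&(abs(P[...,1]-e[1])<12)&(P[...,2]>e[2]-15)&(P[...,2]<e[2]+30)]
    fo,fi=ring(P,e[:2],np.median(b[:,2]),rm)
    k=b[abs(b[:,2]-np.median(b[:,2]))<2]; A=np.c_[k[:,:2]-e[:2],np.ones(len(k))]; print('tilt',np.linalg.lstsq(A,k[:,2],rcond=None)[0].round(3))
    print('off',(fo[:2]-e[:2]).round(2),(fi[:2]-e[:2]).round(2)); return f,P
E
python3 -c "
from held import *
held()"
```

```text
t: 6.4
ee_pos: [509.6, 177.5, 210.8]
orientation: [[-1.0, -0.008, -0.005], [-0.008, 1.0, -0.0], [0.005, 0.0, -1.0]]
contact_force: [0.2, -1.0, -0.4]
gripper_width: 47.6
gripper_force: 41.4
t 6.4 ee [509.6 177.5 210.8] [[-1.0, -0.0082, -0.0047], [-0.0082, 1.0, -0.0], [0.0047, 0.0, -1.0]] [ 0.2 -1.  -0.4]
n 10415 z 223.17
outer [508.5 178.   25.1] bore [508.2 177.9   6.5]
tilt [-1.50000e-02  1.00000e-03  2.23057e+02]
off [-1.1   0.51] [-1.34  0.37]
```

```bash
python3 -m inch '[{"translation":[-0.0034,-0.0024,0.005],"twist":0.4,"jaw":0.04},{"translation":[0,0,0.015],"twist":0,"jaw":0.04},{"translation":[0,0,0.015],"twist":0,"jaw":0.04},{"translation":[0,0,0.006],"twist":0,"jaw":0.04},{"translation":[0,0,0],"twist":0,"jaw":0.04},{"translation":[0,0,0],"twist":0,"jaw":0.04}]'
python3 -c "
from held import *
f,P=held()
cv2.imwrite('pics/w3.png',f['pixels'][200:340,240:410].repeat(4,0).repeat(4,1))"
```

```text
t: 7.05
ee_pos: [516.0, 172.0, 172.1]
orientation: [[-1.0, 0.003, -0.0], [0.003, 1.0, -0.0], [0.0, -0.0, -1.0]]
contact_force: [0.0, 0.5, -0.7]
gripper_width: 48.2
gripper_force: 41.4
t 7.05 ee [516.  172.  172.1] [[-1.0, 0.0033, -0.0002], [0.0033, 1.0, -0.0], [0.0002, -0.0, -1.0]] [ 0.   0.5 -0.7]
n 10392 z 184.5
outer [514.9 172.4  25.2] bore [514.5 172.4   6.5]
tilt [-8.0000e-03 -1.0000e-03  1.8441e+02]
off [-1.05  0.41] [-1.43  0.41]
```

View pics/w3.png

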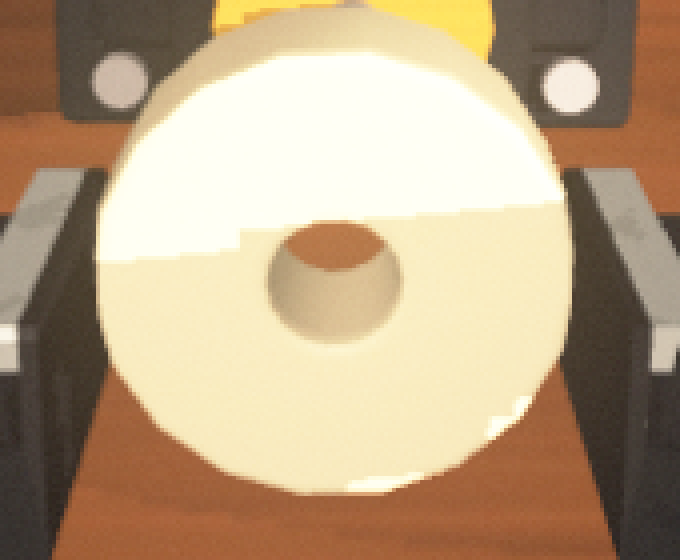

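The bore is at (335,280) in the crop and the spindle is not yet visible through it. The ring sits about (2.7, -3.1) mm off, because the earlier reading was taken before the arm had settled. I correct that now.

```bash
python3 -m inch '[{"translation":[0.0027,0.0031,0],"twist":-0.2,"jaw":0.04},{"translation":[0,0,0],"twist":0,"jaw":0.04},{"translation":[0,0,0.002],"twist":0,"jaw":0.04},{"translation":[0,0,0],"twist":0,"jaw":0.04},{"translation":[0,0,0],"twist":0,"jaw":0.04}]'
python3 -c "
from held import *
f,P=held()"
```

```text
t: 7.6
ee_pos: [513.1, 175.4, 170.2]
orientation: [[-1.0, -0.001, -0.0], [-0.001, 1.0, -0.0], [0.0, -0.0, -1.0]]
contact_force: [-0.9, 0.4, -0.8]
gripper_width: 47.9
gripper_force: 41.4
t 7.6 ee [513.1 175.4 170.2] [[-1.0, -0.0009, -0.0001], [-0.0009, 1.0, -0.0], [0.0001, -0.0, -1.0]] [-0.9  0.4 -0.8]
n 10392 z 182.61
outer [512.  175.8  25.1] bore [511.7 175.9   6.5]
tilt [-1.10000e-02  2.00000e-03  1.82514e+02]
off [-1.11  0.4 ] [-1.39  0.43]
```

```bash
python3 -m inch '[{"translation":[0,-0.0003,0.002],"twist":0,"jaw":0.04},{"translation":[0,0,0.002],"twist":0,"jaw":0.04},{"translation":[0,0,0.002],"twist":0,"jaw":0.04},{"translation":[0,0,0.002],"twist":0,"jaw":0.04},{"translation":[0,0,0.002],"twist":0,"jaw":0.04},{"translation":[0,0,0.001],"twist":0,"jaw":0.04},{"translation":[0,0,0],"twist":0,"jaw":0.04}]'
```

```text
t: 8.35
ee_pos: [513.0, 175.1, 159.1]
orientation: [[-1.0, -0.001, -0.0], [-0.001, 1.0, -0.0], [0.0, -0.0, -1.0]]
contact_force: [-0.3, -0.2, -0.7]
gripper_width: 47.7
gripper_force: 41.4
```

Bottom is at about 153.5 with no force, so the tip is in the bore. I continue past the taper.

```bash
python3 -m inch '[{"translation":[0,0,0.002],"twist":0,"jaw":0.04},{"translation":[0,0,0.002],"twist":0,"jaw":0.04},{"translation":[0,0,0.002],"twist":0,"jaw":0.04},{"translation":[0,0,0.003],"twist":0,"jaw":0.04},{"translation":[0,0,0.003],"twist":0,"jaw":0.04},{"translation":[0,0,0.002],"twist":0,"jaw":0.04},{"translation":[0,0,0],"twist":0,"jaw":0.04}]'; python3 -c "
from held import *
f,P=held(); cv2.imwrite('pics/w4.png',f['pixels'][200:340,240:410].repeat(4,0).repeat(4,1))"
```

```text
t: 9.05
ee_pos: [512.9, 175.1, 144.8]
orientation: [[-1.0, -0.001, -0.001], [-0.001, 1.0, -0.0], [0.001, -0.0, -1.0]]
contact_force: [-0.1, 0.6, -0.7]
gripper_width: 47.7
gripper_force: 41.4
t 9.05 ee [512.9 175.1 144.8] [[-1.0, -0.0009, -0.0008], [-0.0009, 1.0, -0.0001], [0.0008, -0.0001, -1.0]] [-0.1  0.6 -0.7]
n 10482 z 157.18
outer [511.8 175.5  25.2] bore [513.7 175.5   4.5]
tilt [-3.00000e-03 -1.00000e-03  1.57004e+02]
off [-1.08  0.39] [0.87 0.43]
```

View pics/w4.png

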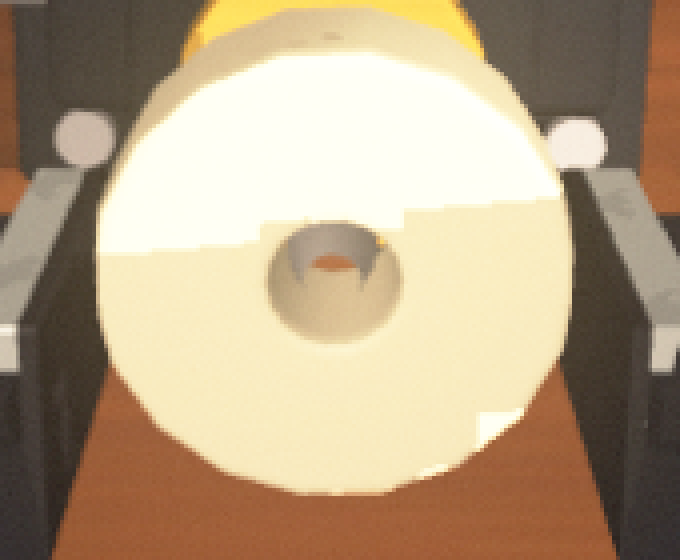

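```bash
python3 - <<'E'
from h import *
f=dict(np.load('wrist.npz')); P=cloud(f,f['ee'],f['ori'])
u=240+335//4
for v in range(250,292,2): print(v,P[v,u].round(1),f['pixels'][v,u], P[v,u-8].round(1),f['pixels'][v,u-8])
E
```

```text
250 [503.  175.3 157.2] [244 255 255] [502.9 172.1 157.5] [244 255 255]
252 [504.1 175.3 156.6] [242 255 255] [503.6 172.1 157.9] [243 255 255]
254 [505.2 175.3 156.1] [235 254 255] [505.4 172.1 155.8] [234 254 255]
256 [507.9 175.3 152.2] [136 155 173] [505.5 172.1 157.4] [175 223 240]
258 [507.9 175.3 154.1] [137 156 176] [508.8 172.  152.1] [134 154 172]
260 [508.4 175.3 154.9] [136 158 176] [509.8 172.  151.9] [137 156 174]
262 [508.8 175.3 156. ] [138 159 176] [509.9 172.  153.5] [136 154 173]
264 [585.  175.5  -1. ] [ 87 126 183] [510.4 172.  154.4] [135 156 173]
266 [ 5.866e+02  1.755e+02 -2.000e-01] [ 76 121 185] [511.3 172.  154.5] [135 155 174]
268 [518.7 175.3 141.2] [136 178 208] [511.4 172.1 156. ] [134 159 177]
270 [518.1 175.3 144.4] [146 189 215] [513.1 172.  154.5] [127 159 181]
272 [518.3 175.3 145.8] [143 187 215] [517.4 171.9 147.7] [133 172 196]
274 [518.8 175.3 146.9] [147 192 218] [517.4 171.9 149.6] [138 176 202]
276 [518.7 175.3 148.9] [147 190 219] [517.7 171.9 150.9] [135 175 201]
278 [518.4 175.3 151.2] [147 192 219] [517.5 172.  152.9] [139 178 205]
280 [518.3 175.3 153.2] [149 194 220] [517.3 172.  155.1] [139 179 205]
282 [518.6 175.3 154.3] [149 193 219] [518.1 172.  155.2] [147 193 217]
284 [518.2 175.3 156.8] [157 203 228] [518.4 172.  156.4] [176 224 242]
286 [519.4 175.3 156.1] [200 239 250] [518.7 172.1 157.5] [199 240 251]
288 [519.9 175.3 157. ] [202 241 252] [519.3 172.1 158. ] [194 238 250]
290 [520.6 175.3 157.3] [196 238 250] [520.6 172.1 157.3] [196 239 250]
```

The spindle's conical tip is seen inside the bore at around (335,250), with its axis at x≈512 and the bore centred on it. The flat tip just isn't rendered, so bench shows through. The ring is threaded, and I go down towards the collar.

```bash
python3 -m inch '[{"translation":[0,0,0.003],"twist":0,"jaw":0.04},{"translation":[0,0,0.005],"twist":0,"jaw":0.04},{"translation":[0,0,0.006],"twist":0,"jaw":0.04},{"translation":[0,0,0.006],"twist":0,"jaw":0.04},{"translation":[0,0,0.005],"twist":0,"jaw":0.04},{"translation":[0,0,0.003],"twist":0,"jaw":0.04},{"translation":[0,0,0.002],"twist":0,"jaw":0.04},{"translation":[0,0,0],"twist":0,"jaw":0.04}]'
python3 -m inch '[{"translation":[0,0,0.001],"twist":0,"jaw":0.04},{"translation":[0,0,0.001],"twist":0,"jaw":0.04},{"translation":[0,0,0.001],"twist":0,"jaw":0.04},{"translation":[0,0,0.001],"twist":0,"jaw":0.04},{"translation":[0,0,0.001],"twist":0,"jaw":0.04},{"translation":[0,0,0.001],"twist":0,"jaw":0.04}]'
```

```text
t: 9.9
ee_pos: [513.0, 175.1, 115.0]
orientation: [[-1.0, -0.001, -0.0], [-0.001, 1.0, -0.0], [0.0, -0.0, -1.0]]
contact_force: [0.2, -0.2, -0.9]
gripper_width: 47.8
gripper_force: 41.4
t: 10.5
ee_pos: [513.2, 175.1, 110.1]
orientation: [[-1.0, -0.001, -0.0], [-0.001, 1.0, -0.0], [0.0, -0.0, -1.0]]
contact_force: [-4.1, -0.8, 7.0]
gripper_width: 47.9
gripper_force: 42.0
```

```bash
python3 -m inch '[{"translation":[0,0,0.001],"twist":0,"jaw":0.04},{"translation":[0,0,0.001],"twist":0,"jaw":0.04},{"translation":[0,0,0.001],"twist":0,"jaw":0.04},{"translation":[0,0,0.001],"twist":0,"jaw":0.04},{"translation":[0,0,0.001],"twist":0,"jaw":0.04}]'
python3 -m inch '[{"translation":[0,0,0.0005],"twist":0,"jaw":0.04},{"translation":[0,0,0.0005],"twist":0,"jaw":0.04},{"translation":[0,0,0.0005],"twist":0,"jaw":0.04},{"translation":[0,0,0.0005],"twist":0,"jaw":0.04}]'
```

```text
t: 11.0
ee_pos: [513.2, 175.2, 105.3]
orientation: [[-1.0, -0.001, -0.0], [-0.001, 1.0, -0.0], [0.0, -0.0, -1.0]]
contact_force: [-3.2, 0.0, 6.6]
gripper_width: 48.0
gripper_force: 42.0
t: 11.4
ee_pos: [513.2, 175.1, 103.3]
orientation: [[-1.0, -0.001, -0.0], [-0.001, 1.0, -0.0], [0.0, -0.0, -1.0]]
contact_force: [-2.7, -0.8, 6.7]
gripper_width: 47.9
gripper_force: 42.0
```

```bash
for i in 1; do python3 -m inch '[{"translation":[0,0,0.0005],"twist":0,"jaw":0.04},{"translation":[0,0,0.0005],"twist":0,"jaw":0.04}]'; done
python3 -m inch '[{"translation":[0,0,0.0003],"twist":0,"jaw":0.04},{"translation":[0,0,0.0003],"twist":0,"jaw":0.04}]'
```

```text
t: 11.6
ee_pos: [513.2, 175.1, 102.3]
orientation: [[-1.0, -0.001, -0.0], [-0.001, 1.0, -0.0], [0.0, -0.0, -1.0]]
contact_force: [-2.8, -0.4, 7.0]
gripper_width: 48.1
gripper_force: 42.0
t: 11.8
ee_pos: [513.3, 175.1, 102.0]
orientation: [[-1.0, -0.001, -0.0], [-0.001, 1.0, -0.0], [0.0, -0.0, -1.0]]
contact_force: [-6.3, 0.1, 10.5]
gripper_width: 47.6
gripper_force: 42.3
```

```bash
python3 -m inch '[{"translation":[0,0,0.0004],"twist":0,"jaw":0.04},{"translation":[0,0,0.0004],"twist":0,"jaw":0.04}]'
```

```text
t: 12.0
ee_pos: [513.3, 175.2, 102.0]
orientation: [[-1.0, -0.001, -0.001], [-0.001, 1.0, -0.0], [0.001, -0.0, -1.0]]
contact_force: [-7.8, -1.4, 15.4]
gripper_width: 47.7
gripper_force: 42.7
```

```bash
python3 -m inch '[{"translation":[0,0,0.0003],"twist":0,"jaw":0.04},{"translation":[0,0,0],"twist":0,"jaw":0.04}]'
```

```text
t: 12.2
ee_pos: [513.4, 175.2, 102.0]
orientation: [[-1.0, -0.001, -0.001], [-0.001, 1.0, -0.001], [0.001, -0.001, -1.0]]
contact_force: [-7.9, -1.9, 15.3]
gripper_width: 47.7
gripper_force: 42.8
```

The force rises to 15 N with no further travel, so the collar is home. I release and go for the narrow ring.

```bash
python3 -m inch '[{"translation":[0,0,-0.001],"twist":0,"jaw":0.04},{"translation":[0,0,0],"twist":0,"jaw":0.055},{"translation":[0,0,0],"twist":0,"jaw":0.065},{"translation":[0,0,0],"twist":0,"jaw":0.08},{"translation":[0,0,-0.01],"twist":0,"jaw":0.085},{"translation":[0,0,-0.02],"twist":0,"jaw":0.085},{"translation":[0,0,-0.03],"twist":0,"jaw":0.085},{"translation":[0,0,-0.035],"twist":0,"jaw":0.085},{"translation":[0,0,-0.03],"twist":0,"jaw":0.085},{"translation":[0,0,-0.02],"twist":0,"jaw":0.085},{"translation":[0,0,0],"twist":0,"jaw":0.085},{"translation":[0,0,0],"twist":0,"jaw":0.085}]'
python3 - <<'E'
from h import *
f=grab('wrist'); P=cloud(f); q=P.reshape(-1,3); q=q[(abs(q[:,0]-512)<40)&(abs(q[:,1]-175)<40)]
for lo,hi in ((83,88),(90,99),(110,119),(122,149)):
    a=q[(q[:,2]>lo)&(q[:,2]<hi)]
    if len(a)>3: print(len(a),np.median(a,0).round(1),cv2.minEnclosingCircle(a[:,:2].astype(np.float32)))
E
```

```text
t: 13.4
ee_pos: [513.0, 175.1, 245.4]
orientation: [[-1.0, -0.001, 0.0], [-0.001, 1.0, 0.0], [-0.0, 0.0, -1.0]]
contact_force: [0.6, 0.1, -0.1]
gripper_width: 84.6
gripper_force: 0.0
2524 [490.2 169.3  84.6] ((509.20843505859375, 175.7861328125), 47.5631103515625)
15 [513.2 181.3  97.3] ((499.2481994628906, 174.34268188476562), 18.883867263793945)
2686 [510.6 176.1 114.5] ((512.5794067382812, 175.82080078125), 24.909561157226562)
118 [507.6 175.3 138.6] ((511.1667785644531, 175.62265014648438), 4.905388355255127)
```

```bash
python3 -m inch '[{"translation":[0.003,-0.02,0],"twist":0,"jaw":0.085},{"translation":[0.006,-0.04,0],"twist":0,"jaw":0.085},{"translation":[0.007,-0.04,0],"twist":0,"jaw":0.085},{"translation":[0.007,-0.04,0],"twist":0,"jaw":0.085},{"translation":[0.007,-0.04,0],"twist":0,"jaw":0.085},{"translation":[0.007,-0.04,0.01],"twist":0,"jaw":0.085},{"translation":[0.007,-0.04,0.02],"twist":0,"jaw":0.085},{"translation":[0.007,-0.04,0.02],"twist":0,"jaw":0.085},{"translation":[0.007,-0.04,0.02],"twist":0,"jaw":0.085},{"translation":[0.006,-0.04,0.02],"twist":0,"jaw":0.085},{"translation":[0.003,-0.025,0.01],"twist":0,"jaw":0.085},{"translation":[0,-0.01,0],"twist":0,"jaw":0.085}]'
python3 -m inch '[{"translation":[0,0,0],"twist":0,"jaw":0.085},{"translation":[0,0,0],"twist":0,"jaw":0.085},{"translation":[0,0,0],"twist":0,"jaw":0.085}]'
python3 - <<'E'
from ring import *
f=grab('wrist'); P=cloud(f); print(np.round(f['s']['ee_pos'],1)); ring(P,(446,-239.2),17.4,17)
E
```

```text
t: 14.65
ee_pos: [444.1, -240.4, 142.0]
orientation: [[-1.0, 0.002, -0.005], [0.002, 1.0, 0.004], [0.005, 0.004, -1.0]]
contact_force: [-0.7, 0.6, -0.3]
gripper_width: 85.0
gripper_force: 0.0
t: 14.95
ee_pos: [446.9, -238.9, 146.0]
orientation: [[-1.0, -0.002, 0.001], [-0.002, 1.0, -0.0], [-0.001, -0.0, -1.0]]
contact_force: [0.3, -0.6, 0.5]
gripper_width: 84.6
gripper_force: 0.0
[ 446.9 -238.9  146. ]
n 1162 z 17.47
outer [ 444.5 -239.6   16.5] bore [ 444.5 -239.6    6.7]
```

```bash
python3 -m inch '[{"translation":[0.0024,-0.0007,0.01],"twist":0,"jaw":0.085},{"translation":[0,0,0.03],"twist":0,"jaw":0.085},{"translation":[0,0,0.035],"twist":0,"jaw":0.085},{"translation":[0,0,0.03],"twist":0,"jaw":0.085},{"translation":[0,0,0.018],"twist":0,"jaw":0.08},{"translation":[0,0,0.01],"twist":0,"jaw":0.07},{"translation":[0,0,0.006],"twist":0,"jaw":0.06},{"translation":[0,0,0],"twist":0,"jaw":0.05},{"translation":[0,0,0],"twist":0,"jaw":0.04},{"translation":[0,0,0],"twist":0,"jaw":0.026},{"translation":[0,0,0],"twist":0,"jaw":0.026},{"translation":[0,0,0],"twist":0,"jaw":0.026}]' 40
python3 -m inch '[{"translation":[0,0,0],"twist":0,"jaw":0.026},{"translation":[0,0,0],"twist":0,"jaw":0.026},{"translation":[0,0,-0.01],"twist":0,"jaw":0.026},{"translation":[0,0,-0.03],"twist":0,"jaw":0.026},{"translation":[0,0,-0.04],"twist":0,"jaw":0.026},{"translation":[0,0,-0.04],"twist":0,"jaw":0.026},{"translation":[0,0,-0.04],"twist":0,"jaw":0.026},{"translation":[0,0,-0.03],"twist":0,"jaw":0.026},{"translation":[0,0,-0.01],"twist":0,"jaw":0.026},{"translation":[0,0,0],"twist":0,"jaw":0.026},{"translation":[0,0,0],"twist":0,"jaw":0.026},{"translation":[0,0,0],"twist":0,"jaw":0.026}]'
python3 -c "
from held import *
held(14)"
```

```text
t: 16.2
ee_pos: [444.9, -241.3, 8.0]
orientation: [[-1.0, -0.001, 0.002], [-0.001, 1.0, -0.001], [-0.002, -0.001, -1.0]]
contact_force: [-1.2, 1.4, 5.9]
gripper_width: 32.3
gripper_force: 39.3
t: 17.4
ee_pos: [443.0, -239.8, 204.2]
orientation: [[-1.0, -0.001, -0.003], [-0.001, 1.0, 0.003], [0.003, 0.003, -1.0]]
contact_force: [0.4, -0.4, -0.4]
gripper_width: 32.4
gripper_force: 39.8
t 17.4 ee [ 443.  -239.8  204.2] [[-1.0, -0.0007, -0.0032], [-0.0007, 1.0, 0.0028], [0.0032, 0.0028, -1.0]] [ 0.4 -0.4 -0.4]
n 4216 z 213.53
outer [ 442.7 -239.4   17. ] bore [ 442.5 -239.4    6.5]
tilt [-2.00000e-02  3.00000e-03  2.13515e+02]
off [-0.3   0.35] [-0.51  0.41]
```

```bash
python3 -m inch '[{"translation":[-0.003,0.02,0],"twist":0,"jaw":0.026},{"translation":[-0.006,0.04,0],"twist":0,"jaw":0.026},{"translation":[-0.007,0.04,0],"twist":0,"jaw":0.026},{"translation":[-0.007,0.04,0],"twist":0,"jaw":0.026},{"translation":[-0.007,0.04,0],"twist":0,"jaw":0.026},{"translation":[-0.007,0.04,0],"twist":0,"jaw":0.026},{"translation":[-0.007,0.04,0],"twist":0,"jaw":0.026},{"translation":[-0.007,0.04,0],"twist":0,"jaw":0.026},{"translation":[-0.007,0.04,0],"twist":0,"jaw":0.026},{"translation":[-0.006,0.04,0],"twist":0,"jaw":0.026},{"translation":[-0.004,0.025,0],"twist":0,"jaw":0.026},{"translation":[-0.001,0.01,0],"twist":0,"jaw":0.026}]'
python3 -m inch '[{"translation":[0,0,0.005],"twist":0,"jaw":0.026},{"translation":[0,0,0.01],"twist":0,"jaw":0.026},{"translation":[0,0,0.01],"twist":0,"jaw":0.026},{"translation":[0,0,0.005],"twist":0,"jaw":0.026},{"translation":[0,0,0],"twist":0,"jaw":0.026},{"translation":[0,0,0],"twist":0,"jaw":0.026},{"translation":[0,0,0],"twist":0,"jaw":0.026}]'
python3 -c "
from held import *
held(14)"
```

```text
t: 18.65
ee_pos: [512.0, 176.4, 205.1]
orientation: [[-1.0, -0.004, -0.003], [-0.004, 1.0, -0.0], [0.003, -0.0, -1.0]]
contact_force: [0.4, -0.2, -0.1]
gripper_width: 32.4
gripper_force: 39.8
t: 19.35
ee_pos: [513.1, 174.3, 177.1]
orientation: [[-1.0, -0.0, 0.001], [-0.0, 1.0, 0.0], [-0.001, 0.0, -1.0]]
contact_force: [-0.1, 0.3, -0.2]
gripper_width: 32.4
gripper_force: 39.8
t 19.35 ee [513.1 174.3 177.1] [[-1.0, -0.0005, 0.001], [-0.0005, 1.0, 0.0001], [-0.001, 0.0001, -1.0]] [-0.1  0.3 -0.2]
n 4223 z 186.46
outer [512.8 174.6  17. ] bore [512.6 174.7   6.5]
tilt [-1.50000e-02 -1.00000e-03  1.86426e+02]
off [-0.31  0.4 ] [-0.48  0.44]
```

```bash
python3 -m inch '[{"translation":[0.0009,0.0008,0.003],"twist":0,"jaw":0.026},{"translation":[0,0,0.003],"twist":0,"jaw":0.026},{"translation":[0,0,0.003],"twist":0,"jaw":0.026},{"translation":[0,0,0.002],"twist":0,"jaw":0.026},{"translation":[0,0,0.002],"twist":0,"jaw":0.026},{"translation":[0,0,0.001],"twist":0,"jaw":0.026},{"translation":[0,0,0],"twist":0,"jaw":0.026}]'
python3 -m inch '[{"translation":[0,0,0.0015],"twist":0,"jaw":0.026},{"translation":[0,0,0.0015],"twist":0,"jaw":0.026},{"translation":[0,0,0.0015],"twist":0,"jaw":0.026},{"translation":[0,0,0.0015],"twist":0,"jaw":0.026},{"translation":[0,0,0],"twist":0,"jaw":0.026}]'
```

```text
t: 20.1
ee_pos: [511.7, 175.2, 162.4]
orientation: [[-1.0, -0.001, -0.0], [-0.001, 1.0, -0.0], [0.0, -0.0, -1.0]]
contact_force: [-0.1, -0.3, -0.8]
gripper_width: 31.9
gripper_force: 39.8
t: 20.6
ee_pos: [511.6, 175.2, 156.3]
orientation: [[-1.0, -0.001, -0.001], [-0.001, 1.0, -0.0], [0.001, -0.0, -1.0]]
contact_force: [-0.2, -0.8, -0.7]
gripper_width: 32.0
gripper_force: 39.8
```

```bash
python3 -m inch '[{"translation":[-0.0005,0,0.002],"twist":0,"jaw":0.026},{"translation":[0,0,0.003],"twist":0,"jaw":0.026},{"translation":[0,0,0.004],"twist":0,"jaw":0.026},{"translation":[0,0,0.005],"twist":0,"jaw":0.026},{"translation":[0,0,0.005],"twist":0,"jaw":0.026},{"translation":[0,0,0.005],"twist":0,"jaw":0.026},{"translation":[0,0,0.003],"twist":0,"jaw":0.026},{"translation":[0,0,0.002],"twist":0,"jaw":0.026},{"translation":[0,0,0],"twist":0,"jaw":0.026}]'
python3 -m inch '[{"translation":[0,0,0.001],"twist":0,"jaw":0.026},{"translation":[0,0,0.001],"twist":0,"jaw":0.026},{"translation":[0,0,0.0005],"twist":0,"jaw":0.026},{"translation":[0,0,0.0005],"twist":0,"jaw":0.026},{"translation":[0,0,0],"twist":0,"jaw":0.026}]'
```

```text
t: 21.5
ee_pos: [512.2, 175.2, 127.3]
orientation: [[-1.0, -0.001, -0.001], [-0.001, 1.0, -0.0], [0.001, -0.0, -1.0]]
contact_force: [0.2, -0.5, -0.5]
gripper_width: 31.9
gripper_force: 39.8
t: 22.0
ee_pos: [512.3, 175.2, 124.6]
orientation: [[-1.0, -0.001, -0.0], [-0.001, 1.0, -0.0], [0.0, -0.0, -1.0]]
contact_force: [-0.1, -0.6, 0.6]
gripper_width: 32.1
gripper_force: 39.8
```

```bash
python3 -m inch '[{"translation":[0,0,0.0005],"twist":0,"jaw":0.026},{"translation":[0,0,0.0005],"twist":0,"jaw":0.026},{"translation":[0,0,0],"twist":0,"jaw":0.026}]'
```

```text
t: 22.3
ee_pos: [512.3, 175.2, 123.5]
orientation: [[-1.0, -0.001, -0.0], [-0.001, 1.0, -0.0], [0.0, -0.0, -1.0]]
contact_force: [-0.4, 0.3, -0.7]
gripper_width: 32.1
gripper_force: 39.8
```

```bash
python3 -m inch '[{"translation":[0,0,0.0004],"twist":0,"jaw":0.026},{"translation":[0,0,0.0004],"twist":0,"jaw":0.026},{"translation":[0,0,0],"twist":0,"jaw":0.026}]'
```

```text
t: 22.6
ee_pos: [512.4, 175.2, 123.0]
orientation: [[-1.0, -0.001, 0.0], [-0.001, 1.0, -0.0], [-0.0, -0.0, -1.0]]
contact_force: [-1.2, 0.1, 1.0]
gripper_width: 31.8
gripper_force: 40.0
```

Contact is starting, so I press gently to confirm it.

```bash
python3 -m inch '[{"translation":[0,0,0.0005],"twist":0,"jaw":0.026},{"translation":[0,0,0.0005],"twist":0,"jaw":0.026},{"translation":[0,0,0],"twist":0,"jaw":0.026}]'
```

```text
t: 22.9
ee_pos: [512.6, 175.3, 122.9]
orientation: [[-1.0, -0.001, 0.0], [-0.001, 1.0, -0.0], [-0.0, -0.0, -1.0]]
contact_force: [-4.1, -1.2, 7.5]
gripper_width: 31.7
gripper_force: 40.5
```

```bash
python3 -m inch '[{"translation":[0,0,0.0005],"twist":0,"jaw":0.026},{"translation":[0,0,0.0005],"twist":0,"jaw":0.026},{"translation":[0,0,0],"twist":0,"jaw":0.026}]'
```

```text
t: 23.2
ee_pos: [512.8, 175.3, 122.8]
orientation: [[-1.0, -0.001, 0.0], [-0.001, 1.0, -0.0], [-0.0, -0.0, -1.0]]
contact_force: [-6.3, -1.6, 12.6]
gripper_width: 32.3
gripper_force: 41.0
```

```bash
python3 -m inch '[{"translation":[0,0,0.0006],"twist":0,"jaw":0.026},{"translation":[0,0,0],"twist":0,"jaw":0.026}]'
python3 -m inch '[{"translation":[0,0,-0.0015],"twist":0,"jaw":0.026},{"translation":[0,0,-0.001],"twist":0,"jaw":0.04},{"translation":[0,0,0],"twist":0,"jaw":0.05},{"translation":[0,0,0],"twist":0,"jaw":0.07},{"translation":[0,0,-0.01],"twist":0,"jaw":0.085},{"translation":[0,0,-0.02],"twist":0,"jaw":0.085},{"translation":[0,0,-0.03],"twist":0,"jaw":0.085},{"translation":[0,0,-0.03],"twist":0,"jaw":0.085},{"translation":[0,0,-0.03],"twist":0,"jaw":0.085},{"translation":[0,0,-0.01],"twist":0,"jaw":0.085},{"translation":[0,0,0],"twist":0,"jaw":0.085},{"translation":[0,0,0],"twist":0,"jaw":0.085}]'
python3 - <<'E'
from h import *
f=grab('wrist'); P=cloud(f); q=P.reshape(-1,3); q=q[(abs(q[:,0]-512)<40)&(abs(q[:,1]-175)<40)]
for lo,hi in ((83,88),(92,98),(110,118),(128,136),(138,149)):
    a=q[(q[:,2]>lo)&(q[:,2]<hi)]
    if len(a)>3: print(len(a),np.median(a,0).round(1),cv2.minEnclosingCircle(a[:,:2].astype(np.float32)))
g=grab('scene'); cv2.imwrite('pics/s2.png',np.vstack([f['pixels'][0:300,100:540],cv2.resize(g['pixels'][130:230,360:507],(440,300))]))
E
```

```text
t: 23.4
ee_pos: [512.9, 175.3, 122.8]
orientation: [[-1.0, -0.001, 0.0], [-0.001, 1.0, -0.0], [-0.0, -0.0, -1.0]]
contact_force: [-8.3, -1.1, 15.6]
gripper_width: 32.2
gripper_force: 41.3
t: 24.6
ee_pos: [511.6, 175.1, 251.2]
orientation: [[-1.0, -0.001, -0.002], [-0.001, 1.0, -0.0], [0.002, -0.0, -1.0]]
contact_force: [-0.1, 0.3, -0.4]
gripper_width: 84.8
gripper_force: 0.0
2408 [490.3 169.2  84.5] ((508.9352111816406, 175.71502685546875), 47.5257453918457)
1272 [503.8 176.1 114.4] ((512.738525390625, 176.11703491210938), 24.998096466064453)
1278 [511.  176.1 132.4] ((512.878173828125, 176.1627960205078), 17.084592819213867)
48 [507.6 175.3 144.7] ((510.73175048828125, 175.71319580078125), 4.860689640045166)
```

View pics/s2.png

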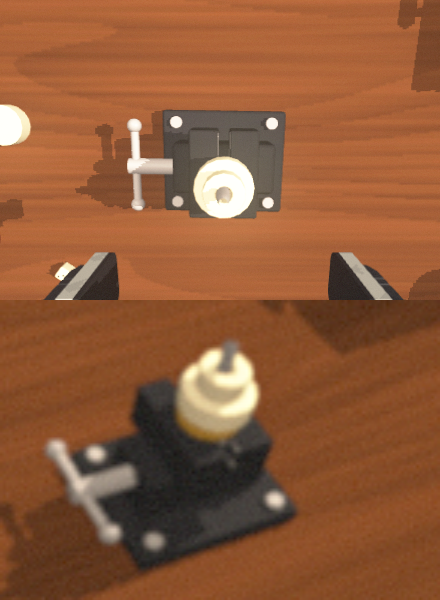

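Both rings sit on the spindle at (224,190), wide one below, with the collar on the jaws. Their tops are 29.9 and 47.9 mm above the jaws, against 30 and 48 expected.

```bash
python3 -c "
from plant import job; print(job.sign_off())"
```

```text
the job is handed in; nothing more can be done
None
```

The wide spacer and then the narrow one are threaded on the spindle, with the collar pressed home on the jaws at about 16 N. The gripper is clear, and the job was handed in at about 25 s of the 69 s allowed.

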